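# Make up spare-part kits for two appliance repairs

## Robot

A 6-joint arm with a two-finger parallel gripper is mounted at the origin on the work surface. World frame = base frame: x ahead of the robot, y to its left, z up, the work surface at z = 0. Lengths are in m, angles in rad, forces in N, time in s.
With the tool pointing down it reaches from about 0.35 to 0.85 m from the base axis. Payload 8.1 kg.
Tool frame: the origin (TCP) lies on the centre line of the jaws, within the pads' length; the fingertips stand 11 mm ahead of it and the grasp point (between the pads) lies 8 mm behind it (tip_reach is the z of the fingertips in the tool frame, in m); z points along the fingers, y is the direction in which the jaws open and shut (so a half turn about z gives the same grasp; the last joint's range is limited). The gripper opens to 93 mm and grips with 3 to 60 N. Pads are 15 mm wide; open, the fingers measure 128 mm over their backs; the gripper's body (75 mm by 188 mm) begins 65 mm behind the grasp point.
Start: joints at [1.234, 0.13, 1.488, -0, 1.523, -0.085], TCP at [0.149, 0.581, 0.23] pointing down, gripper open.
Joint ranges: [-2.96, 2.96], [-0.89, 2.26], [0.02, 2.5], [-1.34, 4.48], [0, 2.73], [-2.66, 2.66]. Speed limits (rad/s): [2.39, 2.39, 2.79, 3.14, 3.14, 3.14].

## Interface

Orientations are given as a rotation vector (axis times angle).
In Python, from plant import read_state, read_camera, camera_params, close_job, silhouettes, tip_of, tip_reach gives the robot as it stands.
- The arm moves only by the shell command python3 -m creep 'ROWS' [FORCE]. ROWS is JSON, a list of rows, each a list of 5 numbers: the shift along the tool's x, y, z in m, then the turn about the tool's z in rad, then the closure in counts, from 0 (fully open) to 255 (shut). In form: [[dx, dy, dz, twist, gripper], ...]. A call has 1 to 12 rows; each row shifts and turns the commanded pose from where the row before left it, along the tool's axes as they then stand; what a row does not reach is not made up. A row lasts 1/12 s, in which the tool goes at most 41.7 mm and 7.16 degrees, less where a joint would pass 70% of its speed; a pose out of reach is approached as far as the arm can. A call is refused whole if a number of a shift passes 0.0417 or a number of a turn 0.125, either way. A call with a gripper value outside its range is refused whole. The fingers move at their own pace and stop on an object; FORCE is the grip in N (left out, the last holds). Time passes only in rows, so rows that do not move let the fingers close. It gives the time, the measured TCP pose, the force and the opening at its end, in the units of the state.
- read_state(): the state, without advancing time (a new reading comes with each control period).
- read_camera(name): name is "side" or "top"; returns the picture (480x640x3 uint8, red, green, blue); there is no depth.
- camera_params(name): a dict with "fov_y" (degrees; the focal length in pixels is half the picture's height over the tangent of half this angle, whatever the lens; pixels are square), "cx", "cy" (the principal point, pixels), "k1" (the pictures are not rectified: a ray, as slopes to the right and down, at radius r is drawn at 1 + k1 r^2 times it, then the intrinsics apply), "position" and "rotation" of the camera in the world. Camera axes: x right, y down, z forward; pixel columns grow to the right and rows downward; lengths in m; the calibration is good to about 2 mm. A picture is of the moment at which its call begins. camera_params takes no time and is no camera call.
- close_job(): hands the job in, once; it reports no verdict.
Trained networks look in the newest picture that a camera, given by its name, has taken for a name from the list of things; names that differ only in an ending like _2 or _b are one class to them, and where a whole thing is asked for, a point or a joint stands for the part that bears it (a point fixed in the world has none). Each returns a list of dicts, best first, with "confidence" (0 to 1); they miss things now and then, are a little off and sometimes report something else, mostly with a low value. They report only what shows in the picture. A call takes as long as a camera call. They do not tell look-alikes from the thing itself.
- silhouettes(camera, query): "region" (480x640 bool, what is visible of it) and "pixel" ([column, row] in pixels, amid what is visible of it).
- tip_of(camera, query): "pixel" ([column, row] in pixels: a listed point, or the origin of a listed thing).
The state is a dict: "t": time; "q": joint angles; "dq": joint speeds; "joint_torque": joint torques, N m; "tool_pos": TCP position; "orientation": TCP orientation; "force": force on the tool from outside, world axes, zero at the start; "wrist_torque": the same for the moment, N m; "opening": finger opening in m.
Only numpy, scipy, OpenCV 4.12 (cv2) and the standard library are available. Lean on these libraries where they do the work, as an engineer would, in place of code of your own. Each camera call takes 0.05 s, during which the arm holds its last target.

## Task

Make up the kits for two waiting repairs from the spare parts on the bench mat: in the blue job tray the microwave's parts (the oval metal-can capacitor, the transformer and the flat turntable motor), in the yellow job tray the blender's parts (the steel drive motor and the red coupling). Set each part down upright on the floor of a compartment of its own, without dropping it. Leave the white capacitor, the thermostat and the roll of tape where they are.

Things in the scene. Friction and masses are not known exactly. Their poses are not given: they have to be found in the camera images.
- blue_tray: Blue job tray, fixed to the bench: outside 110 mm (its x) by 234 mm (its y), walls 22 mm high and 3 mm thick, a blank white card on its -x side. Three equal compartments in a row along its y axis, each 104 mm (x) by 74 mm (y) inside, centred at y = -77, 0 and +77 mm, x = 0; their floor is 3 mm above the origin. Origin: centre of the underside, 2 mm above the table top (it lies on the bench mat). For the microwave oven's kit.
- yellow_tray: Yellow job tray, fixed to the bench: outside 110 mm (its x) by 234 mm (its y), walls 22 mm high and 3 mm thick, a blank white card on its -x side. Three equal compartments in a row along its y axis, each 104 mm (x) by 74 mm (y) inside, centred at y = -77, 0 and +77 mm, x = 0; their floor is 3 mm above the origin. Origin: centre of the underside, 2 mm above the table top (it lies on the bench mat). For the blender's kit.
- oval_capacitor: Microwave capacitor: upright bare aluminium can of oval section, 46 mm (x) by 30 mm (y, between its flat sides; these are 16 mm long), 58 mm high, with a black top plate and four small brass terminals up to 71 mm. About 0.11 kg. Loose, standing upright on the bench mat at the start. Origin: centre of its underside; z up.
- transformer: Small transformer: dark grey laminated core 48 mm (x) by 18 mm (y) by 40 mm high with a copper-coloured winding, 29 mm (x) by 36 mm (y, its widest), through its middle; its two end faces across x are flat, 18 mm by 40 mm. About 0.22 kg. Loose, standing upright on the bench mat at the start. Origin: centre of its underside; z up.
- turntable_motor: Microwave turntable motor: flat round steel can, 44 mm diameter, 22 mm high; two thin ears in line with its x axis reach 28 mm from its axis at the can's top edge, a small white terminal block (to 28 mm) under the ear on the -x side; white three-winged drive hub on top, up to 38 mm. The can's sides towards +y and -y are free. About 0.11 kg. Loose, standing upright on the bench mat at the start. Origin: centre of its underside; z up.
- drive_motor: Blender drive motor: upright round dark steel can, 38 mm diameter, 50 mm high, black end cap at the bottom, brass bearing and thin steel shaft on top up to 64 mm. About 0.2 kg. Loose, standing upright on the bench mat at the start. Origin: centre of its underside; z up.
- coupling: Blender drive coupling: red plastic, round base 40 mm diameter and 14 mm high with a crown of eight teeth, 36 mm across, above it up to 26 mm. About 0.04 kg. Loose, standing upright on the bench mat at the start. Origin: centre of its underside; z up.
- round_capacitor: Fan capacitor, not wanted: white plastic cylinder, 36 mm diameter, 52 mm high, four brass terminals up to 61 mm. Loose, standing upright on the bench mat at the start. Origin: centre of its underside; z up. Leave it where it is.
- thermostat: Rice cooker thermostat, not wanted: steel flange 44 mm diameter, 3 mm thick, a spring around a dark core 22 mm thick, silver sensing cap 35 mm diameter on top, 38 mm high. Loose, standing upright on the bench mat at the start. Origin: centre of its underside; z up. Leave it where it is.
- tape_roll: Roll of green insulating tape lying flat, not wanted: 56 mm outside diameter, 36 mm hole, 18 mm high. Loose, lying on the bench mat at the start. Origin: centre of its underside; z up. Leave it where it is.
Mind the look-alikes: they are no part of the job. Leave any green look-alike of the drive_motor alone.

How it is judged:
By the outcome, as a careful person would: the job done as asked, in the order asked, and still so for the second after the job is handed in, with the robot touching nothing.
It also fails if it takes over 115 s, if anything falls off the work surface, if the arm or the gripper's body presses on something with over 40 N, if the wrist force passes 120 N, or if a joint passes its speed limit or range.

## Working session

There is one attempt and no reset: what is moved stays moved. The work goes in short steps, Python scripts to look and compute and a shell command to move; the robot and the scene stay as the last step left them, time stands still between calls to the robot, and variables do not carry over. Pictures are saved under pics/ and viewed, and the job is handed in when it is done.

```bash
mkdir -p pics; ls
python3 - <<'E'
from plant import *
import cv2
print(read_state()); print(tip_reach)
for c in("top","side"):
    print(camera_params(c)); cv2.imwrite(f"pics/{c}0.png",read_camera(c)[:,:,::-1])
E
```

```text
pics
{'t': 0.0, 'q': array([ 1.23359861e+00,  1.31147737e-01,  1.48927026e+00, -1.69000547e-05,
        1.52299262e+00, -8.53513696e-02]), 'dq': array([ 0.00083875,  0.00101238,  0.00095197, -0.00060424,  0.00124593,
        0.00047144]), 'joint_torque': array([-1.63595661e-03, -5.59836209e+01, -4.91761672e+01,  7.64914951e-02,
        3.53678316e-02, -1.58482717e-04]), 'tool_pos': array([0.14929069, 0.58056763, 0.2286004 ]), 'orientation': array([-3.94507420e-01, -3.11635507e+00,  2.79737467e-03]), 'force': array([-0.34612385,  0.3229202 , -0.2048156 ]), 'wrist_torque': array([-0.07437679, -0.04287055, -0.00199923]), 'opening': 0.09312979154604072}
0.011
{'fov_y': 49.837444802841425, 'cx': 323.45623706913403, 'cy': 242.36010922406672, 'k1': 0.04944435992749004, 'position': array([0.40075727, 0.01865236, 1.09845263]), 'rotation': array([-2.16086522,  2.21206363, -0.0910502 ])}
{'fov_y': 56.830404974923596, 'cx': 318.64230274543786, 'cy': 239.91635119273042, 'k1': -0.007551040715362558, 'position': array([0.28867599, 0.57723578, 0.6371457 ]), 'rotation': array([-0.41903887,  2.75242989, -1.16983971])}
```

View pics/top0.png

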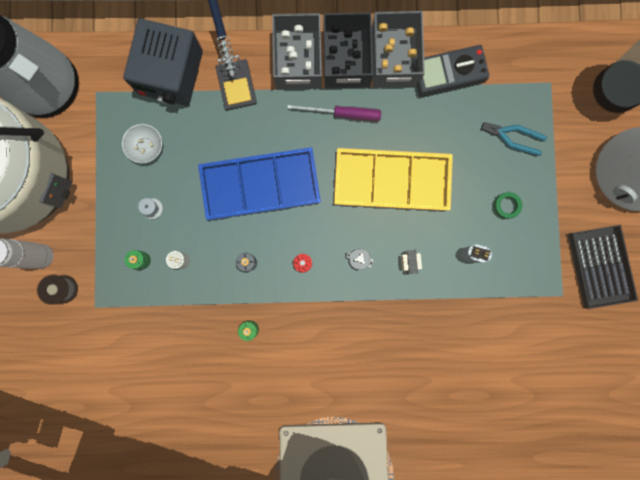

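View pics/side0.png

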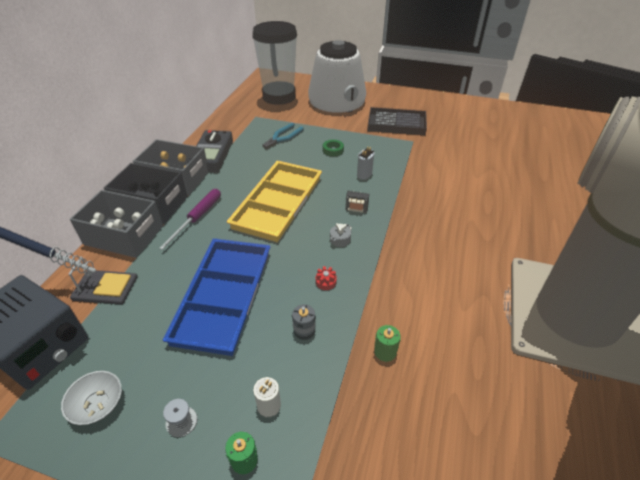

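```bash
cat > h.py <<'E'
import numpy as np, cv2
from scipy.spatial.transform import Rotation as R
from plant import *
def cam(c):
    p=camera_params(c); f=240/np.tan(np.radians(p["fov_y"])/2)
    return p,f,R.from_rotvec(p["rotation"]).as_matrix(),np.array(p["position"])
def ray(c,uv):
    p,f,M,o=cam(c); d=np.array([(uv[0]-p["cx"])/f,(uv[1]-p["cy"])/f]); s=d.copy()
    for _ in range(20): s=d/(1+p["k1"]*(s@s))
    return o,M@np.array([s[0],s[1],1])
def toz(c,uv,z):
    o,d=ray(c,uv); return (o+d*(z-o[2])/d[2])[:2]
def proj(c,X):
    p,f,M,o=cam(c); X=np.atleast_2d(X); v=(X-o)@M; s=v[:,:2]/v[:,2:]
    s=s*(1+p["k1"]*(s**2).sum(1,keepdims=True)); return s*f+[p["cx"],p["cy"]]
def tri(u1,u2):
    o1,d1=ray("top",u1);o2,d2=ray("side",u2)
    A=np.stack([d1,-d2],1);t=np.linalg.lstsq(A,o2-o1,rcond=None)[0]
    a=o1+d1*t[0];b=o2+d2*t[1];return (a+b)/2,np.linalg.norm(a-b)
E
python3 - <<'E'
from h import *
np.set_printoptions(precision=4,suppress=True)
for c in("top","side"):
    im=read_camera(c)
    for n in "blue_tray yellow_tray oval_capacitor transformer turntable_motor drive_motor coupling".split():
        for r in tip_of(c,n)[:3]: print(c,n,"tip",np.round(r["pixel"],1),round(r["confidence"],2),toz(c,r["pixel"],.002))
        for k,r in enumerate(silhouettes(c,n)[:2]):
            print("   sil",np.round(r["pixel"],1),round(r["confidence"],2),r["region"].sum(), cv2.minAreaRect(np.argwhere(r["region"])[:,::-1].astype(np.float32)))
            if k==0: np.save(f"{c}_{n}.npy",r["region"])
    if c=="top":
        a=cv2.resize(im[235:285,225:305],None,fx=8,fy=8,interpolation=cv2.INTER_CUBIC)
        b=cv2.resize(im[235:285,335:435],None,fx=8,fy=8,interpolation=cv2.INTER_CUBIC)
        cv2.imwrite("pics/t1.png",b[:,:,::-1])
        cv2.imwrite("pics/t2.png",cv2.resize(im[230:280,450:510],None,fx=8,fy=8,interpolation=cv2.INTER_CUBIC)[:,:,::-1])
    else: cv2.imwrite("pics/s1.png",cv2.resize(im[140:255,310:410],None,fx=5,fy=5,interpolation=cv2.INTER_CUBIC)[:,:,::-1])
E
```

```text
top blue_tray tip [256.4 186. ] 0.62 [0.6079 0.1499]
   sil [257.3 183.8] 0.56 6606 ((259.1531982421875, 183.24566650390625), (57.857757568359375, 117.76830291748047), 81.25383758544922)
top yellow_tray tip [391.9 181. ] 0.78 [ 0.6122 -0.1408]
   sil [394.3 179. ] 0.84 6527 ((393.5596008300781, 179.19139099121094), (116.54136657714844, 57.937828063964844), 3.077455520629883)
top oval_capacitor tip [469.8 254.5] 0.77 [ 0.4506 -0.3005]
   sil [473.1 252.6] 0.87 441 ((476.0, 253.5), (17.0, 30.0), 90.0)
top transformer tip [412.  258.1] 0.76 [ 0.4457 -0.178 ]
   sil [413.6 259.8] 0.85 377 ((410.8841247558594, 261.4573059082031), (23.41148567199707, 19.104658126831055), 83.6598129272461)
top turntable_motor tip [357.9 261.1] 0.85 [ 0.442 -0.063]
   sil [358.6 260.3] 0.62 430 ((359.3999938964844, 259.3000183105469), (23.255107879638672, 21.913463592529297), 63.43495178222656)
top drive_motor tip [140.9 261.2] 0.81 [0.4527 0.3943]
top drive_motor tip [246.6 262.9] 0.76 [0.4438 0.1729]
top drive_motor tip [251.8 327.4] 0.62 [0.3084 0.1635]
   sil [135.9 257.9] 0.9 350 ((137.5, 259.0), (16.0,
[... 1129 characters left out ...]
8.130102157592773)
side turntable_motor tip [339.6 239.9] 0.67 [ 0.4467 -0.0644]
   sil [340.4 233.6] 0.82 401 ((340.0, 234.5), (21.0, 20.0), 90.0)
   sil [327.5 277.6] 0.56 413 ((325.5, 277.5), (23.0, 21.0), 90.0)
side drive_motor tip [383.6 352.2] 0.92 [0.3075 0.1696]
side drive_motor tip [243.8 461.1] 0.73 [0.4555 0.3932]
side drive_motor tip [305.6 334. ] 0.66 [0.4405 0.174 ]
   sil [239.5 452.1] 0.9 1051 ((240.61766052246094, 452.4706115722656), (42.44373321533203, 30.074417114257812), 75.96376037597656)
   sil [304.5 322.8] 0.75 696 ((303.5, 321.0), (34.0, 23.0), 90.0)
side coupling tip [329.1 284.3] 0.85 [0.4336 0.0568]
   sil [327.5 276.6] 0.6 387 ((325.0, 278.0), (22.0, 20.0), 90.0)
```

View pics/t1.png

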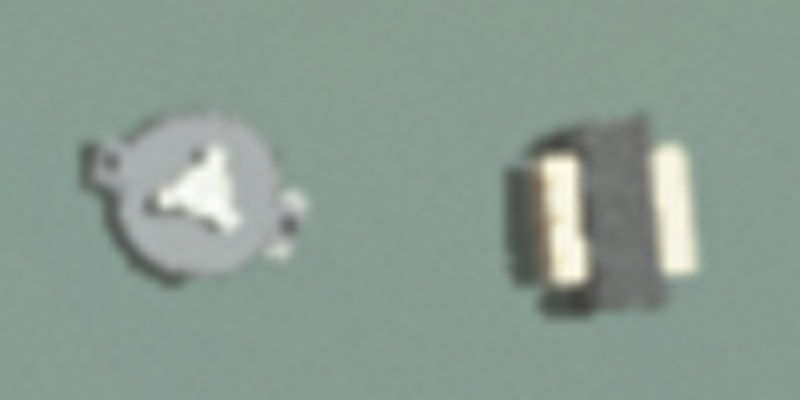

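View pics/t2.png

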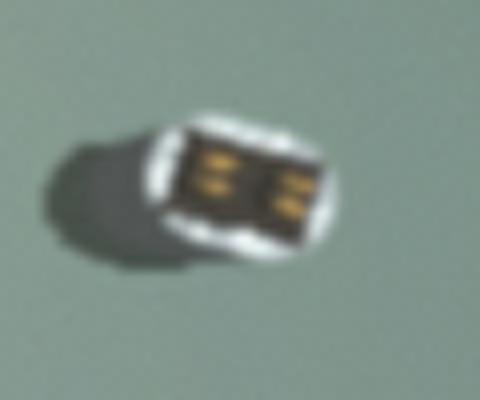

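View pics/s1.png

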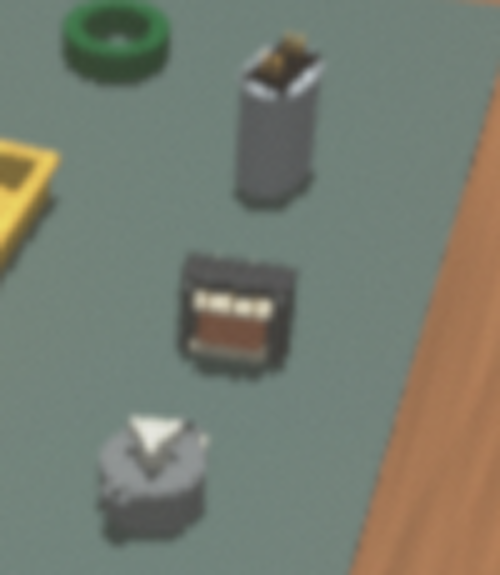

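Run:
```python
from h import *
np.set_printoptions(precision=4,suppress=True)
def w(o,p,z): return toz("top",[o[0]+(p[0]+.5)/8-.5,o[1]+(p[1]+.5)/8-.5],z)
deg=lambda v:np.degrees(np.arctan2(v[1],v[0]))
a=w((450,230),(241,186),.060);e=w((450,230),(326,205),.060)-w((450,230),(175,167),.060);print("oval",a,deg(e))
e2=w((450,230),(256,147.5),.06)-w((450,230),(235,225),.06);print(" minor",deg(e2))
t=w((335,235),(627,213),.042);print("trafo",t,deg(w((335,235),(618,120),.042)-w((335,235),(635,306),.042)))
print("tt",w((335,235),(197,195),.024),deg(w((335,235),(100,162),.024)-w((335,235),(292,224),.024)))
print("motor",w((0,0),(0,0),0)*0, toz("top",cv2.minAreaRect(np.argwhere(np.load("top_drive_motor.npy"))[:,::-1].astype(np.float32))[0],.05))
im=read_camera("top"); h=cv2.cvtColor(im,cv2.COLOR_RGB2HSV)
for n,m in (("blue",cv2.inRange(h,(105,120,40),(125,255,255))),("yellow",cv2.inRange(h,(20,100,80),(35,255,255)))):
    m[:135]=0;m[230:]=0;m[:,:190]=0;m[:,470:]=0
    c=max(cv2.findContours(m,0,1)[0],key=cv2.contourArea)[:,0].astype(float)
    g=np.array([toz("top",u,.024) for u in c]).astype(np.float32)
    r=cv2.minAreaRect(g);b=cv2.boxPoints(r);print(n,r,b.tolist())
cv2.imwrite("pics/t3.png",cv2.resize(im[130:285,190:460],None,fx=2.9,fy=2.9,interpolation=cv2.INTER_CUBIC)[:,:,::-1])
cv2.imwrite("pics/t4.png",cv2.resize(im[240:285,230:320],None,fx=8,fy=8,interpolation=cv2.INTER_CUBIC)[:,:,::-1])
```

```text
oval [ 0.4509 -0.3035] -105.62251811216157
 minor -17.64246490360802
trafo [ 0.4377 -0.1725] 3.078641906656829
tt [ 0.4456 -0.0642] 70.73911792833478
motor [0. 0.] [0.4551 0.3846]
blue ((0.6096756458282471, 0.14155280590057373), (0.11960358917713165, 0.24193201959133148), 7.562582969665527) [[0.5344737768173218, 0.25359615683555603], [0.5663142204284668, 0.013768532313406467], [0.6848775148391724, 0.02950945496559143], [0.6530370712280273, 0.26933708786964417]]
yellow ((0.6122140884399414, -0.13963209092617035), (0.245029479265213, 0.1216752752661705), 85.6072006225586) [[0.54217129945755, -0.25712713599205017], [0.6634891629219055, -0.26644670963287354], [0.6822568774223328, -0.022137045860290527], [0.5609390139579773, -0.012817472219467163]]
```

View pics/t3.png

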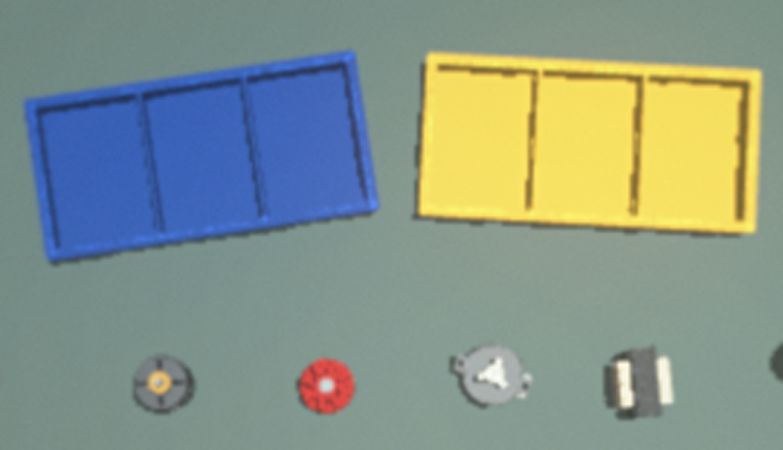

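View pics/t4.png

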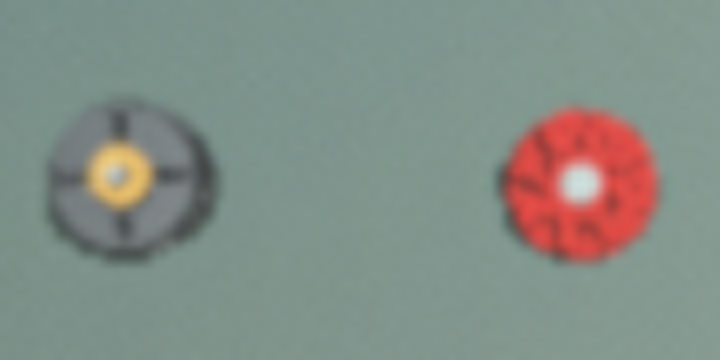

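```bash
cat > plan.py <<'E'
# usage: plan.py x y z yawdeg -> remaining move in tool axes
from h import *
import sys
s=read_state(); p=s["tool_pos"]; M=R.from_rotvec(s["orientation"]).as_matrix()
yaw=np.degrees(np.arctan2(M[1,1],M[0,1]))
x,y,z,yt=map(float,sys.argv[1:5])
d=M.T@(np.array([x,y,z])-p)
print("t%.2f pos"%s["t"],np.round(p,4),"yaw %.2f"%yaw,"tilt %.2f"%np.degrees(np.arccos(-M[2,2])),"open %.4f"%s["opening"],"F",np.round(s["force"],1))
print("tool shift mm",np.round(d*1e3,1),"twist rad %.4f"%np.radians(yaw-yt))
E
python3 - <<'E'
from h import *
print(toz("top",[230+122.5/8-.5,240+178.5/8-.5],.052),toz("top",[230+581.5/8-.5,240+184.5/8-.5],.026))
E
python3 -m creep '[[0,0,0,0.125,0],[0,0,0,0.125,0],[0,0,0,0.125,0],[0,0,0,0.125,0],[0,0,0,0.125,0],[0,0,0,0.125,0],[0,0,0,0.125,0],[0,0,0,0.125,0],[0,0,0,0.125,0],[0,0,0,0.125,0],[0,0,0,0.069,0],[0,0,0,0,0]]' 20; python3 plan.py 0.451 -0.3035 0.15 0
```

```text
[0.44408234 0.16946502] [0.44077982 0.05450702]
t: 2.65
tool_pos: [0.1495, 0.5811, 0.2296]
orientation: [2.225, 2.218, 0.0]
force: [-0.1, -0.8, -0.2]
opening: 0.0929
t2.65 pos [0.1495 0.5811 0.2296] yaw -0.19 tilt 0.00 open 0.0929 F [-0.1 -0.8 -0.2]
tool shift mm [-883.6  304.5   79.7] twist rad -0.0034
```

```bash
python3 -m creep '[[-0.037,0.018,0,0,0],[-0.037,0.018,0,0,0],[-0.037,0.018,0,0,0],[-0.037,0.018,0,0,0],[-0.037,0.018,0,0,0],[-0.037,0.018,0,0,0],[-0.037,0.018,0,0,0],[-0.037,0.018,0,0,0],[-0.037,0.018,0,0,0],[-0.037,0.018,0,0,0],[-0.037,0.018,0,0,0],[-0.037,0.018,0,0,0]]'; python3 plan.py 0.451 -0.3035 0.15 -16.5
```

```text
t: 3.65
tool_pos: [0.3659, 0.1352, 0.23]
orientation: [2.217, 2.225, 0.002]
force: [1.3, -0.6, 1.0]
opening: 0.0928
t3.65 pos [0.3659 0.1352 0.23  ] yaw 0.20 tilt 0.08 open 0.0928 F [ 1.3 -0.6  1. ]
tool shift mm [-439.    83.5   80. ] twist rad 0.2914
```

```bash
python3 -m creep '[[-0.040,0.008,0,0,0],[-0.040,0.008,0,0,0],[-0.040,0.008,0,0,0],[-0.040,0.008,0,0,0],[-0.040,0.008,0,0,0],[-0.040,0.008,0,0,0],[-0.040,0.008,0,0,0],[-0.040,0.008,0,0,0],[-0.040,0.008,0,0,0],[-0.040,0.008,0,0,0],[-0.037,0.004,0,0,0],[0,0,0,0,0]]'; python3 -m creep '[[0,0,0.02,0.1,60],[0,0,0.03,0.1,60],[0,0,0.03,0.09,60],[0,0,0,0,60]]'; python3 plan.py 0.451 -0.3035 0.034 -16.5
python3 - <<'E'
from h import *
im=read_camera("top");cv2.imwrite("pics/t5.png",cv2.resize(im[190:310,420:560],None,fx=5,fy=5,interpolation=cv2.INTER_CUBIC)[:,:,::-1])
im=read_camera("side");cv2.imwrite("pics/s5.png",cv2.resize(im[80:220,300:450],None,fx=4,fy=4,interpolation=cv2.INTER_CUBIC)[:,:,::-1])
E
```

```text
t: 4.65
tool_pos: [0.4489, -0.3056, 0.2287]
orientation: [2.222, 2.22, -0.003]
force: [0.7, 0.3, -0.3]
opening: 0.0929
t: 4.98
tool_pos: [0.4463, -0.2973, 0.1431]
orientation: [-2.513, -1.869, 0.004]
force: [-1.3, 1.3, -1.4]
opening: 0.0728
t4.98 pos [ 0.4463 -0.2973  0.1431] yaw -16.72 tilt 0.57 open 0.0728 F [-1.3  1.3 -1.4]
tool shift mm [ -5.    7.3 109. ] twist rad -0.0039
```

View pics/s5.png

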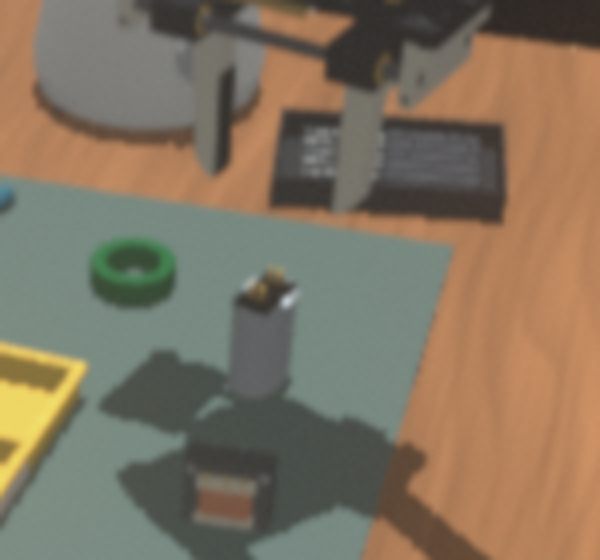

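```bash
python3 -m creep '[[0,0,0,0,60],[0,0,0,0,60],[0,0,0,0,60],[0,0,0,0,60]]'; python3 plan.py 0.451 -0.3035 0.034 -16.5
```

```text
t: 5.42
tool_pos: [0.4503, -0.3005, 0.1514]
orientation: [2.516, 1.877, 0.001]
force: [0.2, 0.6, -0.0]
opening: 0.0707
t5.42 pos [ 0.4503 -0.3005  0.1514] yaw -16.55 tilt 0.16 open 0.0707 F [ 0.2  0.6 -0. ]
tool shift mm [ -2.6   1.2 117.4] twist rad -0.0009
```

View pics/t5.png

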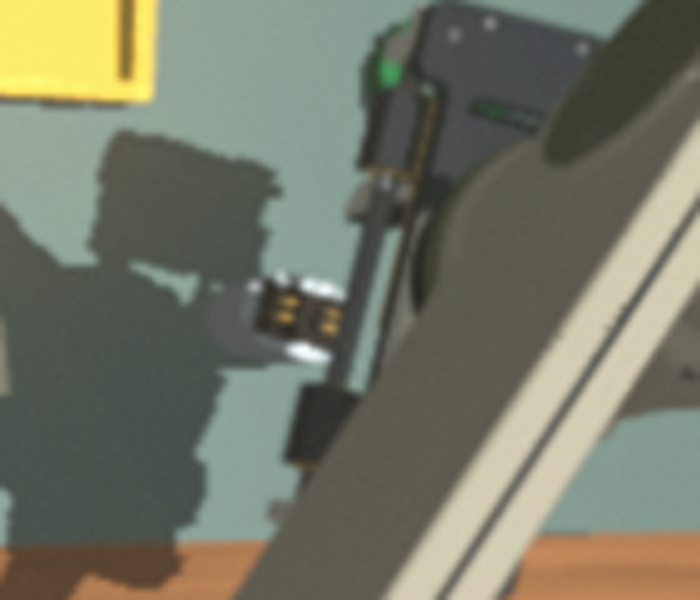

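```bash
python3 -m creep '[[-0.0026,0.0012,0.02,0,60],[0,0,0.025,0,60],[0,0,0.025,0,60],[0,0,0.02,0,60],[0,0,0.015,0,60],[0,0,0.008,0,60],[0,0,0.004,0,60],[0,0,0,0,60],[0,0,0,0,60],[0,0,0,0,60]]'; python3 plan.py 0.451 -0.3035 0.034 -16.5;  python3 - <<'E'
from h import *
im=read_camera("side");cv2.imwrite("pics/s6.png",cv2.resize(im[80:220,300:450],None,fx=4,fy=4,interpolation=cv2.INTER_CUBIC)[:,:,::-1])
E
```

```text
t: 6.25
tool_pos: [0.4508, -0.3035, 0.0341]
orientation: [2.517, 1.876, 0.001]
force: [0.1, -0.1, 0.3]
opening: 0.0713
t6.25 pos [ 0.4508 -0.3035  0.0341] yaw -16.61 tilt 0.14 open 0.0713 F [ 0.1 -0.1  0.3]
tool shift mm [0.  0.2 0.1] twist rad -0.0019
```

View pics/s6.png

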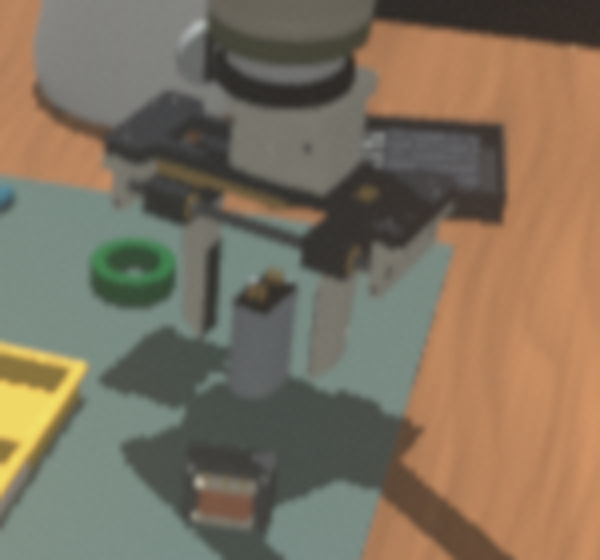

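Image: the can stands centred between the open fingers at about (262,335) of the crop. I'll close the gripper and lift a little.

```bash
python3 -m creep '[[0,0,0,0,200],[0,0,0,0,200],[0,0,0,0,200],[0,0,0,0,200],[0,0,0,0,200],[0,0,0,0,200],[0,0,0,0,200],[0,0,0,0,200]]' 25; python3 plan.py 0.620 0.065 0.034 7.6
```

```text
t: 6.97
tool_pos: [0.45, -0.3028, 0.0327]
orientation: [2.519, 1.877, 0.0]
force: [1.4, -0.1, -1.0]
opening: 0.0301
t6.97 pos [ 0.45   -0.3028  0.0327] yaw -16.61 tilt 0.01 open 0.0301 F [ 1.4 -0.1 -1. ]
tool shift mm [401.   57.8  -1.3] twist rad -0.4226
```

```bash
python3 -m creep '[[0,0,-0.01,0,200],[0,0,-0.025,0,200],[0,0,-0.03,0,200],[0,0,-0.02,-0.1,200],[0,0,-0.01,-0.1,200],[0,0,0,-0.12,200],[0,0,0,-0.1,200],[0,0,0,0,200],[0,0,0,0,200]]'; python3 plan.py 0.620 0.065 0.12 7.6
```

```text
t: 7.72
tool_pos: [0.4498, -0.3027, 0.128]
orientation: [2.076, 2.358, -0.0]
force: [0.1, -0.1, -1.3]
opening: 0.03
t7.72 pos [ 0.4498 -0.3027  0.128 ] yaw 7.26 tilt 0.00 open 0.0300 F [ 0.1 -0.1 -1.3]
tool shift mm [343.2 215.3   8. ] twist rad -0.0059
```

```bash
python3 -m creep '[[0.016,0.010,0,0,200],[0.030,0.019,0,0,200],[0.033,0.021,0,0,200],[0.033,0.021,0,0,200],[0.033,0.021,0,0,200],[0.033,0.021,0,0,200],[0.033,0.021,0,0,200],[0.033,0.021,0,0,200],[0.033,0.021,0,0,200],[0.033,0.020,0,0,200],[0.022,0.013,0,0,200],[0.011,0.006,0,0,200]]';python3 -m creep '[[0,0,0.01,-0.006,200],[0,0,0,0,200],[0,0,0,0,200],[0,0,0,0,200]]'; python3 plan.py 0.620 0.065 0.0375 7.6
python3 - <<'E'
from h import *
im=read_camera("side");cv2.imwrite("pics/s7.png",cv2.resize(im[150:370,150:350],None,fx=2.7,fy=2.7,interpolation=cv2.INTER_CUBIC)[:,:,::-1])
E
```

```text
t: 8.72
tool_pos: [0.6192, 0.0688, 0.1274]
orientation: [-2.073, -2.36, -0.001]
force: [0.7, 0.4, -1.1]
opening: 0.0297
t: 9.05
tool_pos: [0.6179, 0.0636, 0.1171]
orientation: [-2.068, -2.364, 0.002]
force: [-1.0, -0.6, -1.2]
opening: 0.03
t9.05 pos [0.6179 0.0636 0.1171] yaw 7.65 tilt 0.08 open 0.0300 F [-1.  -0.6 -1.2]
tool shift mm [ 1.1  2.4 79.6] twist rad 0.0009
```

View pics/s7.png

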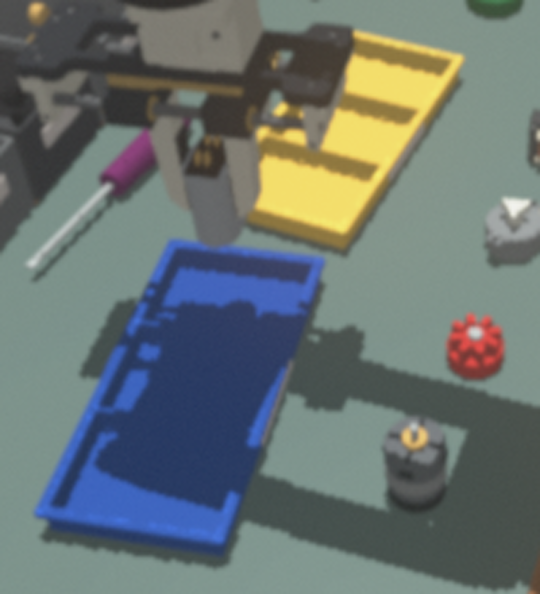

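```bash
python3 -m creep '[[0.001,0.002,0.01,0,200],[0,0,0.02,0,200],[0,0,0.02,0,200],[0,0,0.012,0,200],[0,0,0.008,0,200],[0,0,0.004,0,200],[0,0,0.002,0,200],[0,0,0,0,200],[0,0,0,0,200],[0,0,0,0,200]]'; python3 plan.py 0.620 0.065 0.0365 7.6; python3 -m creep '[[0,0,0.001,0,200],[0,0,0.001,0,200],[0,0,0.001,0,200]]'; python3 plan.py 0.620 0.065 0.0365 7.6
```

```text
t: 9.93
tool_pos: [0.6213, 0.0665, 0.0428]
orientation: [2.064, 2.366, 0.002]
force: [0.3, 0.8, -0.7]
opening: 0.0298
t9.93 pos [0.6213 0.0665 0.0428] yaw 7.79 tilt 0.11 open 0.0298 F [ 0.3  0.8 -0.7]
tool shift mm [-1.3 -1.5  6.3] twist rad 0.0033
t: 10.18
tool_pos: [0.6207, 0.0665, 0.0389]
orientation: [2.065, 2.367, 0.001]
force: [0.2, 0.0, -1.3]
opening: 0.0302
t10.18 pos [0.6207 0.0665 0.0389] yaw 7.80 tilt 0.04 open 0.0302 F [ 0.2  0.  -1.3]
tool shift mm [-1.4 -0.9  2.4] twist rad 0.0034
```

```bash
python3 -m creep '[[0,0,0.0007,0,200],[0,0,0.0007,0,200],[0,0,0,0,200]]'; python3 plan.py 0.620 0.065 0.036 7.6; python3 -m creep '[[0,0,0.0007,0,200],[0,0,0.0005,0,200],[0,0,0,0,200]]'; python3 plan.py 0.620 0.065 0.036 7.6
```

```text
t: 10.43
tool_pos: [0.6202, 0.0665, 0.0369]
orientation: [-2.065, -2.367, 0.0]
force: [0.2, -0.1, -2.1]
opening: 0.0296
t10.43 pos [0.6202 0.0665 0.0369] yaw 7.79 tilt 0.03 open 0.0296 F [ 0.2 -0.1 -2.1]
tool shift mm [-1.4 -0.4  0.9] twist rad 0.0034
t: 10.68
tool_pos: [0.6204, 0.0665, 0.0359]
orientation: [-2.065, -2.367, 0.0]
force: [0.2, -1.0, -0.6]
opening: 0.0297
t10.68 pos [0.6204 0.0665 0.0359] yaw 7.79 tilt 0.01 open 0.0297 F [ 0.2 -1.  -0.6]
tool shift mm [-1.4 -0.6 -0.1] twist rad 0.0034
```

```bash
python3 -m creep '[[0,0,0.0005,0,200],[0,0,0.0005,0,200],[0,0,0,0,200]]'; python3 plan.py 0.620 0.065 0.036 7.6;  python3 - <<'E'
from h import *
im=read_camera("side");cv2.imwrite("pics/s8.png",cv2.resize(im[150:370,150:350],None,fx=2.7,fy=2.7,interpolation=cv2.INTER_CUBIC)[:,:,::-1])
E
```

```text
t: 10.93
tool_pos: [0.6205, 0.0665, 0.0357]
orientation: [2.065, 2.367, 0.0]
force: [-3.7, -0.2, 4.4]
opening: 0.0298
t10.93 pos [0.6205 0.0665 0.0357] yaw 7.79 tilt 0.00 open 0.0298 F [-3.7 -0.2  4.4]
tool shift mm [-1.4 -0.7 -0.3] twist rad 0.0034
```

View pics/s8.png

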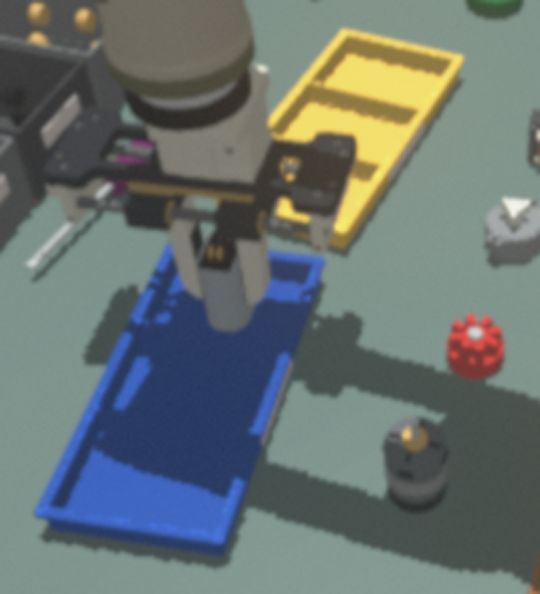

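```bash
python3 -m creep '[[0,0,0,0,150],[0,0,0,0,120],[0,0,0,0,110],[0,0,0,0,110],[0,0,-0.01,0,110],[0,0,-0.02,0,110],[0,0,-0.03,0,110],[0,0,-0.03,0,90],[0,0,-0.01,0,60]]'; python3 plan.py 0.4377 -0.1725 0.12 3;  python3 - <<'E'
from h import *
im=read_camera("top");cv2.imwrite("pics/t9.png",cv2.resize(im[130:285,190:460],None,fx=2.9,fy=2.9,interpolation=cv2.INTER_CUBIC)[:,:,::-1])
E
```

```text
t: 11.73
tool_pos: [0.6231, 0.0666, 0.1413]
orientation: [2.062, 2.363, 0.008]
force: [1.2, -0.5, 1.5]
opening: 0.0621
t11.73 pos [0.6231 0.0666 0.1413] yaw 7.79 tilt 0.42 open 0.0621 F [ 1.2 -0.5  1.5]
tool shift mm [-211.7 -216.3   19.9] twist rad 0.0837
```

View pics/t9.png

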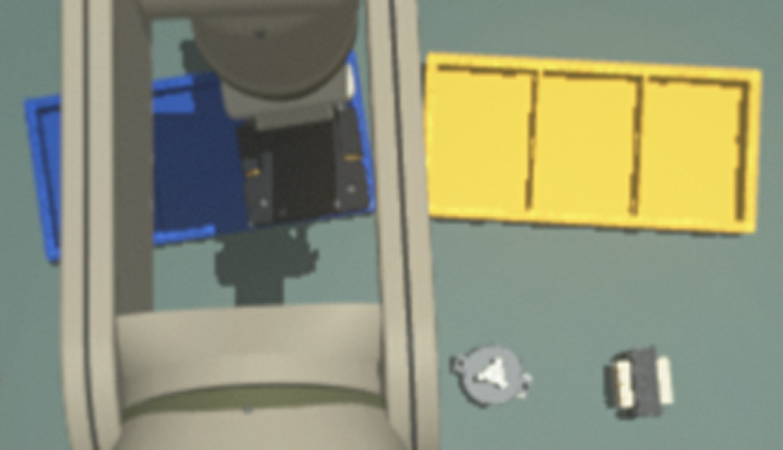

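```bash
python3 -m creep '[[-0.010,-0.010,0,0,45],[-0.022,-0.022,0,0,45],[-0.025,-0.026,0,0,45],[-0.025,-0.026,0,0,45],[-0.025,-0.026,0,0,45],[-0.025,-0.026,0,0,45],[-0.025,-0.026,0,0,45],[-0.024,-0.024,0,0,45],[-0.02,-0.02,0,0,45],[-0.01,-0.01,0.02,0.084,45],[0,0,0,0,45],[0,0,0,0,45]]'; python3 -m creep '[[0,0,0,0,45],[0,0,0,0,45]]'; python3 plan.py 0.4377 -0.1725 0.021 3
```

```text
t: 12.78
tool_pos: [0.4335, -0.1715, 0.1135]
orientation: [-2.162, -2.275, 0.001]
force: [-0.8, -0.4, -0.0]
opening: 0.0768
t: 12.95
tool_pos: [0.4358, -0.1712, 0.1155]
orientation: [2.16, 2.281, 0.001]
force: [-0.2, -0.2, -0.2]
opening: 0.0764
t12.95 pos [ 0.4358 -0.1712  0.1155] yaw 3.12 tilt 0.03 open 0.0764 F [-0.2 -0.2 -0.2]
tool shift mm [-1.4  1.7 94.5] twist rad 0.0020
```

```bash
python3 -m creep '[[-0.001,0.002,0.015,0,45],[0,0,0.02,0,45],[0,0,0.02,0,45],[0,0,0.015,0,45],[0,0,0.012,0,45],[0,0,0.008,0,45],[0,0,0.004,0,45],[0,0,0,0,45],[0,0,0,0,45],[0,0,0,0,45]]'; python3 plan.py 0.4377 -0.1725 0.021 3;  python3 - <<'E'
from h import *
im=read_camera("side");cv2.imwrite("pics/s10.png",cv2.resize(im[110:260,280:430],None,fx=4,fy=4,interpolation=cv2.INTER_CUBIC)[:,:,::-1])
E
```

```text
t: 13.78
tool_pos: [0.438, -0.173, 0.0221]
orientation: [2.161, 2.278, 0.001]
force: [-0.2, 0.0, 0.2]
opening: 0.0764
t13.78 pos [ 0.438  -0.173   0.0221] yaw 3.01 tilt 0.09 open 0.0764 F [-0.2  0.   0.2]
tool shift mm [ 0.5 -0.2  1.1] twist rad 0.0001
```

View pics/s10.png

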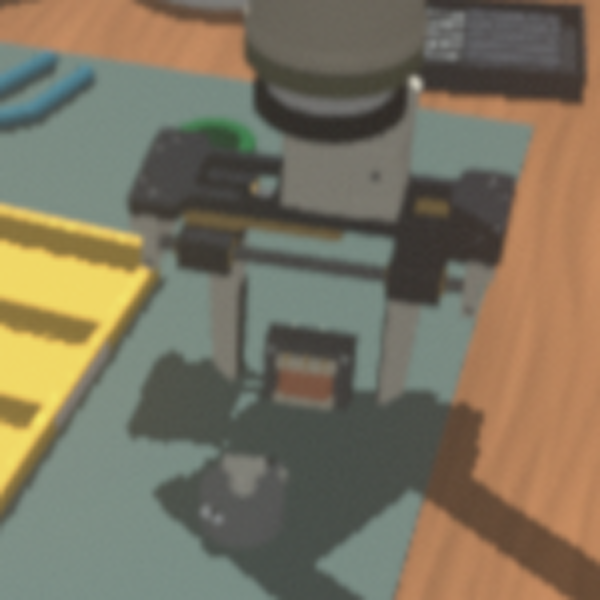

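Transformer stands between the fingers at crop (312,370), parallel to them; closing.

```bash
python3 -m creep '[[0,0,0,0,180],[0,0,0,0,180],[0,0,0,0,180],[0,0,0,0,180],[0,0,0,0,180],[0,0,0,0,180],[0,0,0,0,180]]' 35; python3 plan.py 0.610 0.1415 0.021 7.6; python3 -m creep '[[0,0,-0.01,0,180],[0,0,-0.025,0,180],[0,0,-0.03,0,180],[0,0,-0.025,-0.08,180],[0,0,-0.01,0,180],[0,0,0,0,180],[0,0,0,0,180]]'; python3 plan.py 0.610 0.1415 0.12 7.6
```

```text
t: 14.42
tool_pos: [0.4372, -0.1728, 0.0212]
orientation: [2.163, 2.278, 0.0]
force: [0.3, -0.4, 0.4]
opening: 0.0476
t14.42 pos [ 0.4372 -0.1728  0.0212] yaw 2.97 tilt 0.02 open 0.0476 F [ 0.3 -0.4  0.4]
tool shift mm [3.050e+02 1.889e+02 2.000e-01] twist rad -0.0807
t: 15.0
tool_pos: [0.4371, -0.1727, 0.1208]
orientation: [2.072, 2.361, 0.0]
force: [0.1, 0.4, -3.2]
opening: 0.048
t15.00 pos [ 0.4371 -0.1727  0.1208] yaw 7.44 tilt 0.02 open 0.0480 F [ 0.1  0.4 -3.2]
tool shift mm [289.2 212.2   0.8] twist rad -0.0028
```

```bash
python3 -m creep '[[0.013,0.010,0,0,180],[0.026,0.019,0,0,180],[0.030,0.022,0,0,180],[0.030,0.022,0,0,180],[0.030,0.022,0,0,180],[0.030,0.022,0,0,180],[0.030,0.022,0,0,180],[0.030,0.022,0,0,180],[0.030,0.022,0,0,180],[0.022,0.016,0,0,180],[0.012,0.009,0,0,180],[0.006,0.004,0,0,180]]';python3 -m creep '[[0,0,0,0,180],[0,0,0,0,180],[0,0,0,0,180],[0,0,0,0,180],[0,0,0,0,180]]'; python3 plan.py 0.610 0.1415 0.024 7.6
```

```text
t: 16.0
tool_pos: [0.6081, 0.1437, 0.1176]
orientation: [-2.067, -2.361, 0.005]
force: [-0.2, 0.4, -2.6]
opening: 0.0479
t: 16.42
tool_pos: [0.609, 0.1405, 0.1211]
orientation: [2.072, 2.361, -0.0]
force: [-0.1, 0.7, -2.4]
opening: 0.0478
t16.42 pos [0.609  0.1405 0.1211] yaw 7.48 tilt 0.01 open 0.0478 F [-0.1  0.7 -2.4]
tool shift mm [ 0.9  1.1 97.1] twist rad -0.0022
```

```bash
python3 -m creep '[[0.001,0.001,0.01,0,180],[0,0,0.02,0,180],[0,0,0.022,0,180],[0,0,0.018,0,180],[0,0,0.012,0,180],[0,0,0.007,0,180],[0,0,0.003,0,180],[0,0,0.002,0,180],[0,0,0,0,180],[0,0,0,0,180],[0,0,0,0,180]]'; python3 plan.py 0.610 0.1415 0.024 7.6;python3 - <<'E'
from h import *
im=read_camera("side");cv2.imwrite("pics/s11.png",cv2.resize(im[150:370,150:350],None,fx=2.7,fy=2.7,interpolation=cv2.INTER_CUBIC)[:,:,::-1])
E
```

```text
t: 17.33
tool_pos: [0.611, 0.1429, 0.0283]
orientation: [2.069, 2.362, 0.002]
force: [-0.6, -0.5, -2.2]
opening: 0.0478
t17.33 pos [0.611  0.1429 0.0283] yaw 7.57 tilt 0.11 open 0.0478 F [-0.6 -0.5 -2.2]
tool shift mm [-1.3 -1.2  4.3] twist rad -0.0006
```

View pics/s11.png

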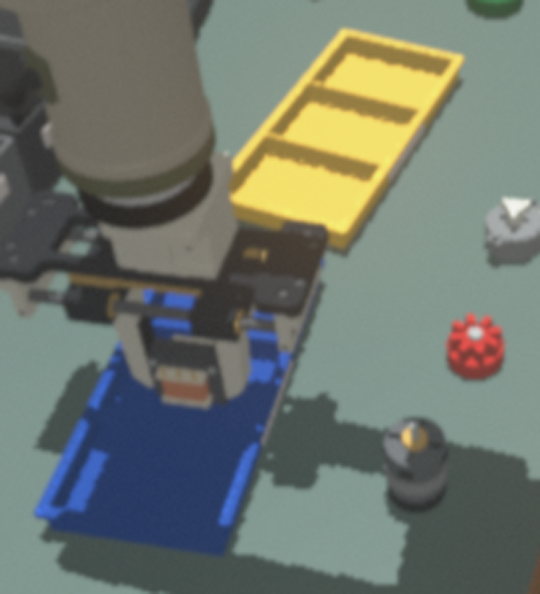

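```bash
python3 -m creep '[[0,-0.001,0.001,0,180],[0,0,0.001,0,180],[0,0,0.0005,0,180],[0,0,0.0005,0,180],[0,0,0,0,180]]'; python3 plan.py 0.610 0.1415 0.024 7.6;python3 -m creep '[[0,0,0.0005,0,180],[0,0,0.0005,0,180],[0,0,0,0,180]]'; python3 plan.py 0.610 0.1415 0.024 7.6
```

```text
t: 17.8
tool_pos: [0.609, 0.1426, 0.0242]
orientation: [-2.07, -2.363, 0.0]
force: [-1.7, -0.5, 0.7]
opening: 0.0478
t17.80 pos [0.609  0.1426 0.0242] yaw 7.56 tilt 0.01 open 0.0478 F [-1.7 -0.5  0.7]
tool shift mm [-1.3  0.8  0.2] twist rad -0.0007
t: 18.05
tool_pos: [0.609, 0.1426, 0.0242]
orientation: [-2.07, -2.363, 0.001]
force: [-6.6, -2.1, 9.2]
opening: 0.0478
t18.05 pos [0.609  0.1426 0.0242] yaw 7.57 tilt 0.02 open 0.0478 F [-6.6 -2.1  9.2]
tool shift mm [-1.3  0.8  0.2] twist rad -0.0006
```

```bash
python3 -m creep '[[0,0,-0.0007,0,130],[0,0,0,0,110],[0,0,0,0,102],[0,0,0,0,102],[0,0,0,0,102],[0,0,-0.01,0,102],[0,0,-0.02,0,102],[0,0,-0.03,0,102],[0,0,-0.035,0,90],[0,0,-0.015,0,60]]'; python3 plan.py 0.4456 -0.0642 0.12 -19.3;  python3 - <<'E'
from h import *
im=read_camera("side");cv2.imwrite("pics/s12.png",cv2.resize(im[150:370,150:350],None,fx=2.7,fy=2.7,interpolation=cv2.INTER_CUBIC)[:,:,::-1])
E
```

```text
t: 18.88
tool_pos: [0.6113, 0.143, 0.1397]
orientation: [2.067, 2.36, 0.008]
force: [1.1, -0.0, 1.9]
opening: 0.0627
t18.88 pos [0.6113 0.143  0.1397] yaw 7.56 tilt 0.36 open 0.0627 F [ 1.1 -0.   1.9]
tool shift mm [-183.6 -191.7   18.5] twist rad 0.4688
```

View pics/s12.png

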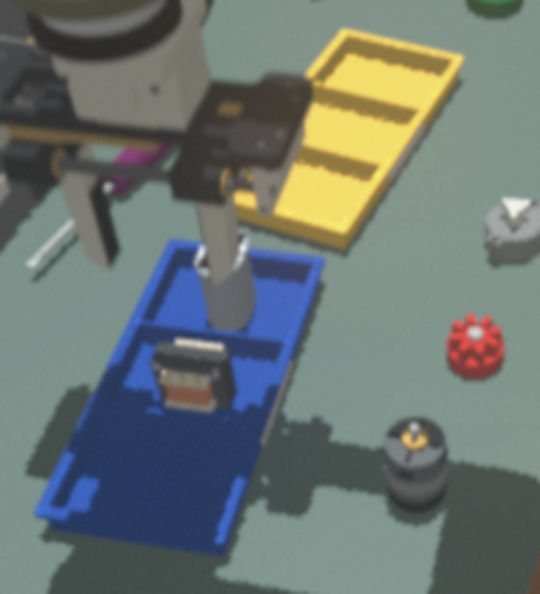

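```bash
python3 -m creep '[[-0.010,-0.010,0,0,45],[-0.022,-0.023,0,0,45],[-0.024,-0.025,0,0,45],[-0.024,-0.025,0,0,45],[-0.024,-0.025,0,0,45],[-0.024,-0.025,0,0,45],[-0.024,-0.025,0,0,45],[-0.02,-0.02,0,0,45],[-0.012,-0.014,0,0,45],[0,0,0.01,0.12,45],[0,0,0.01,0.12,45],[0,0,0,0.12,45]]'; python3 -m creep '[[0,0,0,0.109,45],[0,0,0,0,45],[0,0,0,0,45],[0,0,0,0,45]]'; python3 plan.py 0.4456 -0.0642 0.016 -19.3;  python3 - <<'E'
from h import *
im=read_camera("side");cv2.imwrite("pics/s13.png",cv2.resize(im[110:270,250:430],None,fx=4,fy=4,interpolation=cv2.INTER_CUBIC)[:,:,::-1])
E
```

```text
t: 19.93
tool_pos: [0.4418, -0.0653, 0.1125]
orientation: [-2.466, -1.945, 0.001]
force: [0.4, -0.1, -0.4]
opening: 0.0764
t: 20.27
tool_pos: [0.4432, -0.065, 0.1141]
orientation: [2.559, 1.822, 0.001]
force: [-0.1, 0.3, -0.2]
opening: 0.0771
t20.27 pos [ 0.4432 -0.065   0.1141] yaw -19.09 tilt 0.03 open 0.0771 F [-0.1  0.3 -0.2]
tool shift mm [ 1.6  2.  98.1] twist rad 0.0037
```

View pics/s13.png

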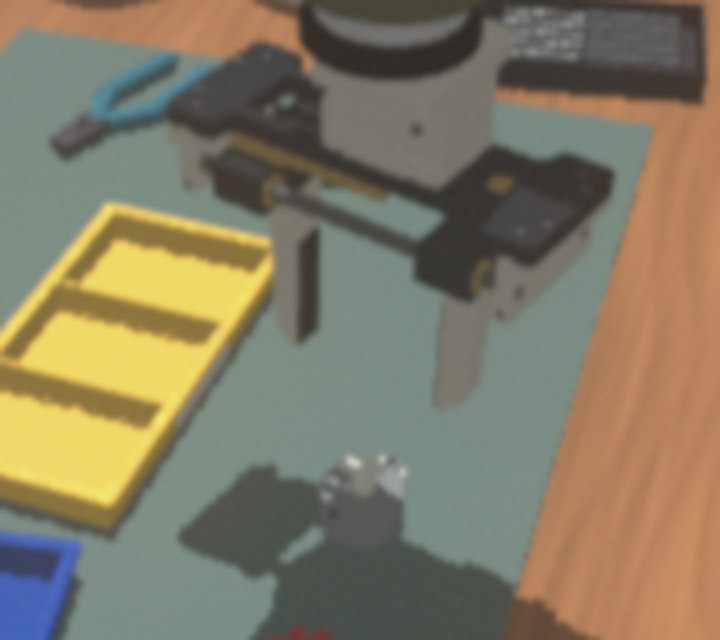

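```bash
python3 -m creep '[[0.0015,0.002,0.015,0.004,45],[0,0,0.02,0,45],[0,0,0.022,0,45],[0,0,0.016,0,45],[0,0,0.012,0,45],[0,0,0.008,0,45],[0,0,0.004,0,45],[0,0,0,0,45],[0,0,0,0,45],[0,0,0,0,45],[0,0,0,0,45]]'; python3 plan.py 0.4456 -0.0642 0.016 -19.3;  python3 - <<'E'
from h import *
im=read_camera("side");cv2.imwrite("pics/s14.png",cv2.resize(im[110:270,250:430],None,fx=4,fy=4,interpolation=cv2.INTER_CUBIC)[:,:,::-1])
E
```

```text
t: 21.23
tool_pos: [0.4462, -0.0645, 0.0177]
orientation: [2.565, 1.812, 0.002]
force: [0.0, 0.1, 0.2]
opening: 0.0766
t21.23 pos [ 0.4462 -0.0645  0.0177] yaw -19.52 tilt 0.10 open 0.0766 F [0.  0.1 0.2]
tool shift mm [ 0.1 -0.7  1.7] twist rad -0.0039
```

View pics/s14.png

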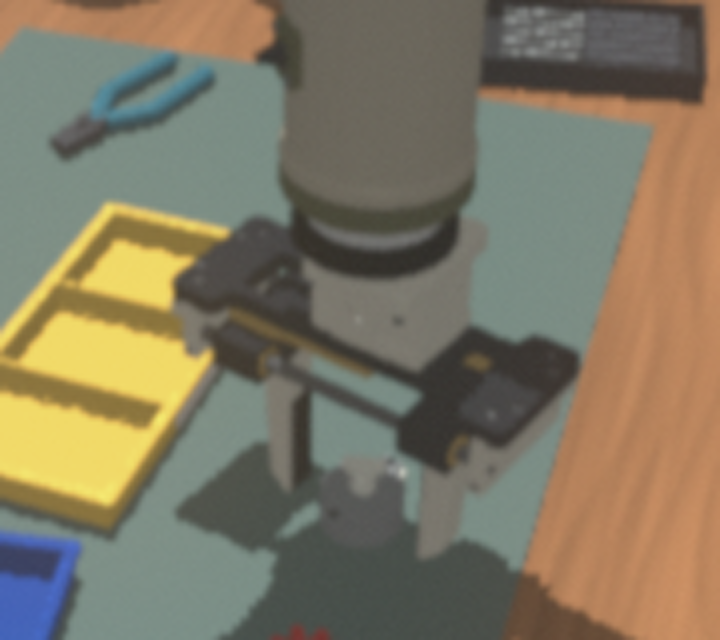

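```bash
python3 -m creep '[[0,0,0.001,0,45],[0,0,0,0,190],[0,0,0,0,190],[0,0,0,0,190],[0,0,0,0,190],[0,0,0,0,190],[0,0,0,0,190],[0,0,0,0,190]]' 25; python3 plan.py 0.600 0.218 0.021 7.6; python3 -m creep '[[0,0,-0.01,0,190],[0,0,-0.025,0,190],[0,0,-0.03,-0.1,190],[0,0,-0.03,-0.12,190],[0,0,-0.015,-0.12,190],[0,0,0,-0.12,190],[0,0,0,0,190],[0,0,0,0,190]]'; python3 plan.py 0.600 0.218 0.12 7.6
```

```text
t: 21.95
tool_pos: [0.4454, -0.0643, 0.0157]
orientation: [2.566, 1.812, 0.0]
force: [0.4, -0.4, 0.2]
opening: 0.0436
t21.95 pos [ 0.4454 -0.0643  0.0157] yaw -19.54 tilt 0.01 open 0.0436 F [ 0.4 -0.4  0.2]
tool shift mm [317.7  51.3  -5.2] twist rad -0.4737
t: 22.62
tool_pos: [0.4452, -0.0642, 0.126]
orientation: [2.09, 2.346, 0.0]
force: [-0.9, -0.3, -1.8]
opening: 0.0432
t22.62 pos [ 0.4452 -0.0642  0.126 ] yaw 6.60 tilt 0.00 open 0.0432 F [-0.9 -0.3 -1.8]
tool shift mm [262.6 186.2   6. ] twist rad -0.0175
```

```bash
python3 -m creep '[[0.012,0.008,0,-0.0175,190],[0.024,0.016,0,0,190],[0.027,0.0195,0,0,190],[0.027,0.0195,0,0,190],[0.027,0.0195,0,0,190],[0.027,0.0195,0,0,190],[0.027,0.0195,0,0,190],[0.027,0.0195,0,0,190],[0.027,0.0195,0,0,190],[0.020,0.014,0,0,190],[0.012,0.008,0,0,190],[0.006,0.004,0,0,190]]';python3 -m creep '[[0,0,0,0,190],[0,0,0,0,190],[0,0,0,0,190],[0,0,0,0,190],[0,0,0,0,190]]'; python3 plan.py 0.600 0.218 0.0187 7.6
```

```text
t: 23.62
tool_pos: [0.5941, 0.2234, 0.1241]
orientation: [-2.067, -2.364, 0.003]
force: [-0.2, 0.0, -1.3]
opening: 0.0432
t: 24.03
tool_pos: [0.5944, 0.2206, 0.1259]
orientation: [2.066, 2.366, -0.0]
force: [-0.3, 0.5, -0.9]
opening: 0.0432
t24.03 pos [0.5944 0.2206 0.1259] yaw 7.73 tilt 0.01 open 0.0432 F [-0.3  0.5 -0.9]
tool shift mm [ -3.3   5.2 107.2] twist rad 0.0023
```

```bash
python3 -m creep '[[-0.004,0.004,0.01,0,190],[0,0,0.02,0,190],[0,0,0.024,0,190],[0,0,0.02,0,190],[0,0,0.014,0,190],[0,0,0.008,0,190],[0,0,0.004,0,190],[0,0,0.002,0,190],[0,0,0,0,190],[0,0,0,0,190],[0,0,0,0,190],[0,0,0,0,190]]'; python3 plan.py 0.600 0.218 0.0187 7.6;python3 - <<'E'
from h import *
im=read_camera("side");cv2.imwrite("pics/s15.png",cv2.resize(im[170:390,150:350],None,fx=2.7,fy=2.7,interpolation=cv2.INTER_CUBIC)[:,:,::-1])
E
```

```text
t: 25.03
tool_pos: [0.5998, 0.2184, 0.0249]
orientation: [2.064, 2.367, 0.002]
force: [0.6, -1.0, -1.1]
opening: 0.0435
t25.03 pos [0.5998 0.2184 0.0249] yaw 7.83 tilt 0.10 open 0.0435 F [ 0.6 -1.  -1.1]
tool shift mm [-0.4  0.1  6.2] twist rad 0.0040
```

View pics/s15.png

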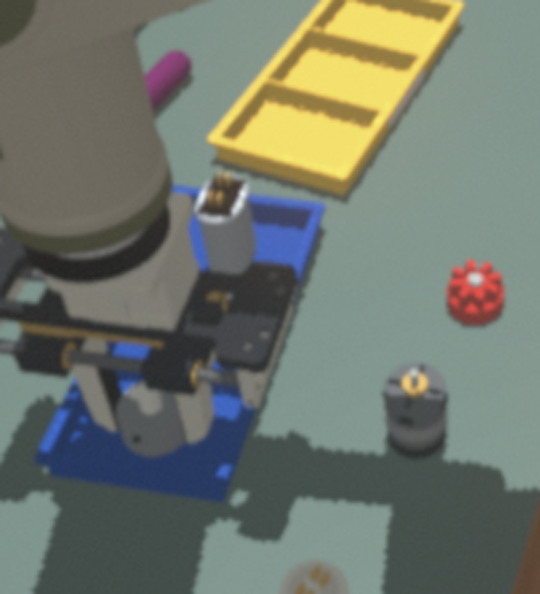

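```bash
python3 -m creep '[[0,0,0.0015,0,190],[0,0,0.001,0,190],[0,0,0.001,0,190],[0,0,0.0005,0,190],[0,0,0,0,190],[0,0,0,0,190]]'; python3 plan.py 0.600 0.218 0.0187 7.6;python3 -m creep '[[0,0,0.0005,0,190],[0,0,0.0005,0,190],[0,0,0,0,190]]'; python3 plan.py 0.600 0.218 0.0187 7.6
```

```text
t: 25.58
tool_pos: [0.599, 0.2181, 0.0196]
orientation: [-2.065, -2.368, 0.0]
force: [-0.5, 0.2, -1.2]
opening: 0.0435
t25.58 pos [0.599  0.2181 0.0196] yaw 7.82 tilt 0.01 open 0.0435 F [-0.5  0.2 -1.2]
tool shift mm [-0.2  1.   0.9] twist rad 0.0039
t: 25.83
tool_pos: [0.5992, 0.2182, 0.0188]
orientation: [2.065, 2.368, 0.0]
force: [1.0, 0.5, -1.1]
opening: 0.0434
t25.83 pos [0.5992 0.2182 0.0188] yaw 7.82 tilt 0.01 open 0.0434 F [ 1.   0.5 -1.1]
tool shift mm [-0.3  0.8  0.1] twist rad 0.0039
```

```bash
python3 -m creep '[[0,0,0.0004,0,190],[0,0,0.0003,0,190],[0,0,0,0,190]]'; python3 plan.py 0.600 0.218 0.0187 7.6
```

```text
t: 26.08
tool_pos: [0.5992, 0.2181, 0.0188]
orientation: [2.065, 2.368, 0.0]
force: [-3.2, -0.8, 5.9]
opening: 0.0435
t26.08 pos [0.5992 0.2181 0.0188] yaw 7.82 tilt 0.01 open 0.0435 F [-3.2 -0.8  5.9]
tool shift mm [-0.2  0.8  0.1] twist rad 0.0038
```

```bash
python3 -m creep '[[0,0,-0.0006,0,130],[0,0,0,0,110],[0,0,0,0,102],[0,0,0,0,102],[0,0,0,0,102],[0,0,-0.01,0,102],[0,0,-0.02,0,102],[0,0,-0.03,0,102],[0,0,-0.035,0,90],[0,0,-0.025,0,60],[0,0,0,0.12,45],[0,0,0,0.09,45]]'; python3 plan.py 0.444 0.1695 0.12 -4.4;  python3 - <<'E'
from h import *
im=read_camera("side");cv2.imwrite("pics/s16.png",cv2.resize(im[170:390,150:350],None,fx=2.7,fy=2.7,interpolation=cv2.INTER_CUBIC)[:,:,::-1])
E
```

```text
t: 27.08
tool_pos: [0.6011, 0.2187, 0.1431]
orientation: [2.305, 2.13, 0.009]
force: [-0.6, -0.2, -1.3]
opening: 0.0745
t27.08 pos [0.6011 0.2187 0.1431] yaw -4.52 tilt 0.36 open 0.0745 F [-0.6 -0.2 -1.3]
tool shift mm [ -61.5 -152.9   22. ] twist rad -0.0022
```

View pics/s16.png

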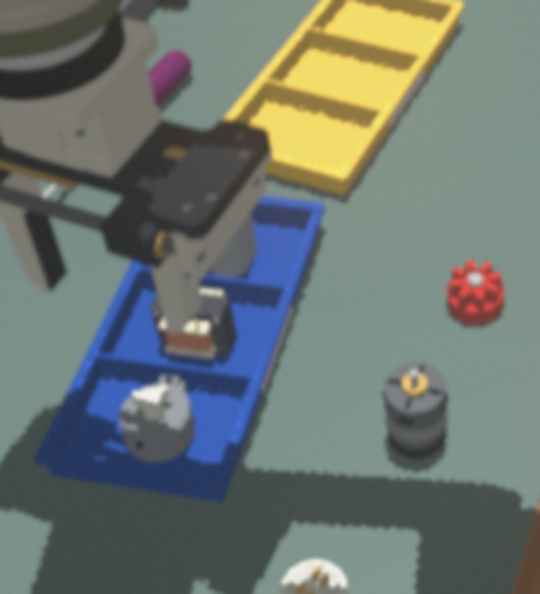

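```bash
python3 -m creep '[[-0.005,-0.012,0,0,45],[-0.012,-0.028,0,0,45],[-0.014,-0.036,0,0,45],[-0.014,-0.036,0,0,45],[-0.010,-0.024,0,0,45],[-0.006,-0.015,0.01,0,45],[0,0,0.01,0,45],[0,0,0,0,45],[0,0,0,0,45],[0,0,0,0,45],[0,0,0,0,45]]'; python3 plan.py 0.443 0.170 0.028 -4.4
```

```text
t: 28.05
tool_pos: [0.4451, 0.1687, 0.1192]
orientation: [2.301, 2.138, 0.001]
force: [0.6, 0.3, -1.1]
opening: 0.0766
t28.05 pos [0.4451 0.1687 0.1192] yaw -4.19 tilt 0.04 open 0.0766 F [ 0.6  0.3 -1.1]
tool shift mm [ 1.2 -2.3 91.2] twist rad 0.0036
```

```bash
python3 -m creep '[[0.001,-0.002,0.015,0.003,45],[0,0,0.02,0,45],[0,0,0.02,0,45],[0,0,0.014,0,45],[0,0,0.012,0,45],[0,0,0.006,0,45],[0,0,0.003,0,45],[0,0,0,0,45],[0,0,0,0,45],[0,0,0,0,45]]'; python3 plan.py 0.443 0.170 0.028 -4.4;  python3 - <<'E'
from h import *
im=read_camera("side");cv2.imwrite("pics/s17.png",cv2.resize(im[200:400,220:420],None,fx=3,fy=3,interpolation=cv2.INTER_CUBIC)[:,:,::-1])
E
```

```text
t: 28.88
tool_pos: [0.443, 0.1698, 0.0296]
orientation: [2.304, 2.134, 0.002]
force: [-0.5, 0.5, -1.1]
opening: 0.0764
t28.88 pos [0.443  0.1698 0.0296] yaw -4.38 tilt 0.09 open 0.0764 F [-0.5  0.5 -1.1]
tool shift mm [0.2 0.  1.6] twist rad 0.0004
```

View pics/s17.png

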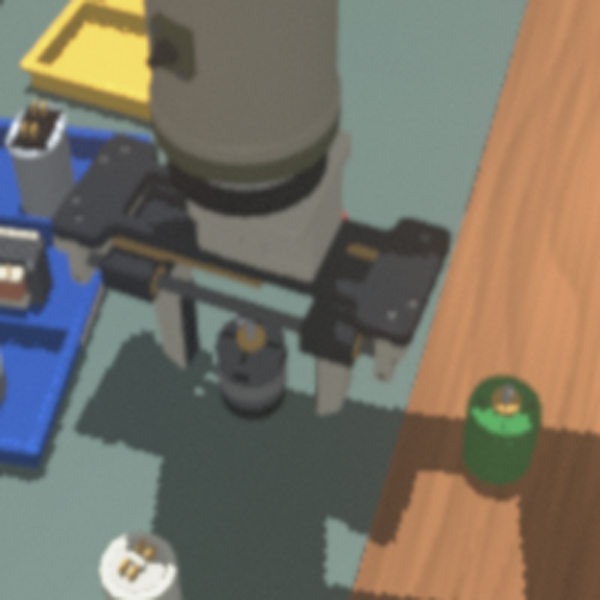

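Dark motor is centred between fingers at crop (252,365). Closing and lifting.

```bash
python3 -m creep '[[0,0,0,0,200],[0,0,0,0,200],[0,0,0,0,200],[0,0,0,0,200],[0,0,0,0,200],[0,0,0,0,200],[0,0,0,0,200]]' 30; python3 plan.py 0.612 -0.1396 0.031 -4.4; python3 -m creep '[[0,0,-0.01,0,200],[0,0,-0.025,0,200],[0,0,-0.035,0,200],[0,0,-0.035,0,200],[0,0,-0.01,0,200],[0,0,0,0,200],[0,0,0,0,200]]'; python3 plan.py 0.612 -0.1396 0.14 -4.4
```

```text
t: 29.52
tool_pos: [0.4424, 0.1695, 0.0288]
orientation: [2.304, 2.135, 0.001]
force: [0.7, -0.6, -0.4]
opening: 0.0377
t29.52 pos [0.4424 0.1695 0.0288] yaw -4.39 tilt 0.04 open 0.0377 F [ 0.7 -0.6 -0.4]
tool shift mm [-295.3  192.7   -2.1] twist rad 0.0003
t: 30.1
tool_pos: [0.442, 0.1695, 0.1434]
orientation: [2.305, 2.135, 0.001]
force: [-0.5, -0.7, -3.0]
opening: 0.0376
t30.10 pos [0.442  0.1695 0.1434] yaw -4.38 tilt 0.03 open 0.0376 F [-0.5 -0.7 -3. ]
tool shift mm [-295.3  193.1    3.5] twist rad 0.0003
```

```bash
python3 -m creep '[[-0.013,0.008,0,0,200],[-0.027,0.018,0,0,200],[-0.031,0.020,0,0,200],[-0.031,0.020,0,0,200],[-0.031,0.020,0,0,200],[-0.031,0.020,0,0,200],[-0.031,0.020,0,0,200],[-0.031,0.020,0,0,200],[-0.031,0.020,0,0,200],[-0.022,0.015,0,0,200],[-0.011,0.008,0,0,200],[-0.005,0.004,0,0,200]]';python3 -m creep '[[0,0,0,0,200],[0,0,0,0,200],[0,0,0,0,200],[0,0,0,0,200],[0,0,0,0,200]]'; python3 plan.py 0.612 -0.1396 0.0318 -4.4
```

```text
t: 31.1
tool_pos: [0.6106, -0.1412, 0.1396]
orientation: [-2.304, -2.129, 0.005]
force: [1.1, -0.1, -2.5]
opening: 0.0378
t: 31.52
tool_pos: [0.6117, -0.1383, 0.1437]
orientation: [-2.303, -2.136, -0.0]
force: [1.1, -0.1, -2.0]
opening: 0.0378
t31.52 pos [ 0.6117 -0.1383  0.1437] yaw -4.31 tilt 0.01 open 0.0378 F [ 1.1 -0.1 -2. ]
tool shift mm [ -1.3   0.4 111.9] twist rad 0.0015
```

```bash
python3 -m creep '[[-0.001,0,0.01,0.002,200],[0,0,0.02,0,200],[0,0,0.026,0,200],[0,0,0.022,0,200],[0,0,0.015,0,200],[0,0,0.009,0,200],[0,0,0.004,0,200],[0,0,0.002,0,200],[0,0,0,0,200],[0,0,0,0,200],[0,0,0,0,200],[0,0,0,0,200]]'; python3 plan.py 0.612 -0.1396 0.0318 -4.4;python3 - <<'E'
from h import *
im=read_camera("side");cv2.imwrite("pics/s18.png",cv2.resize(im[100:280,200:400],None,fx=3,fy=3,interpolation=cv2.INTER_CUBIC)[:,:,::-1])
E
```

```text
t: 32.52
tool_pos: [0.6127, -0.1406, 0.0369]
orientation: [2.306, 2.131, 0.002]
force: [-0.7, 0.2, -2.1]
opening: 0.0375
t32.52 pos [ 0.6127 -0.1406  0.0369] yaw -4.50 tilt 0.12 open 0.0375 F [-0.7  0.2 -2.1]
tool shift mm [ 1.  -0.8  5.1] twist rad -0.0017
```

View pics/s18.png

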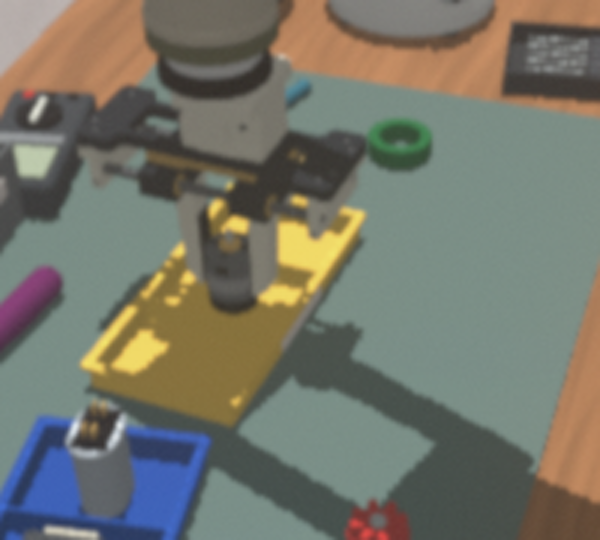

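```bash
python3 -m creep '[[0,0,0.0015,0,200],[0,0,0.001,0,200],[0,0,0.0005,0,200],[0,0,0.0005,0,200],[0,0,0,0,200],[0,0,0,0,200]]'; python3 plan.py 0.612 -0.1396 0.0318 -4.4;python3 -m creep '[[0,0,0.0004,0,200],[0,0,0.0003,0,200],[0,0,0,0,200]]'; python3 plan.py 0.612 -0.1396 0.0318 -4.4
```

```text
t: 33.07
tool_pos: [0.6118, -0.1404, 0.032]
orientation: [-2.307, -2.132, 0.0]
force: [0.6, -0.1, -2.5]
opening: 0.0375
t33.07 pos [ 0.6118 -0.1404  0.032 ] yaw -4.50 tilt 0.01 open 0.0375 F [ 0.6 -0.1 -2.5]
tool shift mm [0.8 0.1 0.2] twist rad -0.0017
t: 33.32
tool_pos: [0.612, -0.1404, 0.0318]
orientation: [2.307, 2.133, -0.0]
force: [-1.7, 0.9, 1.7]
opening: 0.0373
t33.32 pos [ 0.612  -0.1404  0.0318] yaw -4.49 tilt 0.01 open 0.0373 F [-1.7  0.9  1.7]
tool shift mm [ 0.8 -0.   0. ] twist rad -0.0017
```

Contact. Releasing.

```bash
python3 -m creep '[[0,0,0,0,150],[0,0,0,0,120],[0,0,0,0,105],[0,0,0,0,105],[0,0,0,0,105],[0,0,-0.01,0,105],[0,0,-0.02,0,105],[0,0,-0.03,0,105],[0,0,-0.035,0,90],[0,0,-0.015,0,60],[0,0,0,0,45],[0,0,0,0,45]]'; python3 plan.py 0.4405 0.0547 0.12 -4.4;  python3 - <<'E'
from h import *
im=read_camera("side");cv2.imwrite("pics/s19.png",cv2.resize(im[100:300,200:400],None,fx=3,fy=3,interpolation=cv2.INTER_CUBIC)[:,:,::-1])
E
```

```text
t: 34.32
tool_pos: [0.613, -0.1407, 0.1437]
orientation: [2.305, 2.13, 0.003]
force: [-1.2, -0.3, 0.2]
opening: 0.0746
t34.32 pos [ 0.613  -0.1407  0.1437] yaw -4.50 tilt 0.21 open 0.0746 F [-1.2 -0.3  0.2]
tool shift mm [ 181.3 -187.4   22.9] twist rad -0.0017
```

View pics/s19.png

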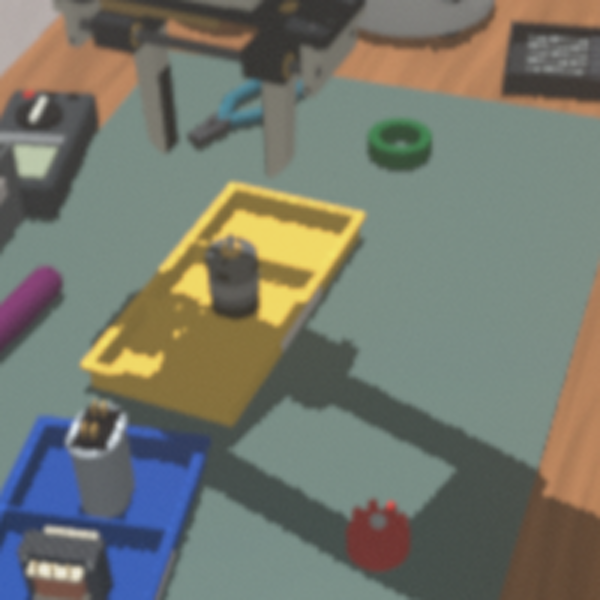

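```bash
python3 -m creep '[[0.010,-0.010,0,0,45],[0.022,-0.023,0,0,45],[0.024,-0.025,0,0,45],[0.024,-0.025,0,0,45],[0.024,-0.025,0,0,45],[0.024,-0.025,0,0,45],[0.022,-0.023,0,0,45],[0.018,-0.018,0,0,45],[0.013,-0.014,0.01,0,45],[0,0,0.01,0,45],[0,0,0,0,45],[0,0,0,0,45]]'; python3 -m creep '[[0,0,0,0,45],[0,0,0,0,45]]'; python3 plan.py 0.4395 0.0547 0.016 -4.4
```

```text
t: 35.37
tool_pos: [0.4377, 0.0544, 0.1199]
orientation: [-2.305, -2.132, 0.004]
force: [0.2, -0.6, 0.7]
opening: 0.0764
t: 35.53
tool_pos: [0.4393, 0.0541, 0.1216]
orientation: [2.308, 2.131, -0.0]
force: [-0.7, 0.1, -0.6]
opening: 0.0766
t35.53 pos [0.4393 0.0541 0.1216] yaw -4.56 tilt 0.01 open 0.0766 F [-0.7  0.1 -0.6]
tool shift mm [6.000e-01 1.000e-01 1.056e+02] twist rad -0.0028
```

```bash
python3 -m creep '[[0,0,0.015,0,45],[0,0,0.022,0,45],[0,0,0.024,0,45],[0,0,0.018,0,45],[0,0,0.013,0,45],[0,0,0.008,0,45],[0,0,0.004,0,45],[0,0,0,0,45],[0,0,0,0,45],[0,0,0,0,45],[0,0,0,0,45]]'; python3 plan.py 0.4395 0.0547 0.016 -4.4;  python3 - <<'E'
from h import *
im=read_camera("side");cv2.imwrite("pics/s20.png",cv2.resize(im[180:340,250:410],None,fx=3.7,fy=3.7,interpolation=cv2.INTER_CUBIC)[:,:,::-1])
E
```

```text
t: 36.45
tool_pos: [0.4396, 0.0548, 0.0185]
orientation: [2.306, 2.132, 0.002]
force: [-0.1, 0.3, 0.2]
opening: 0.0764
t36.45 pos [0.4396 0.0548 0.0185] yaw -4.50 tilt 0.11 open 0.0764 F [-0.1  0.3  0.2]
tool shift mm [-0.1 -0.1  2.5] twist rad -0.0017
```

View pics/s20.png

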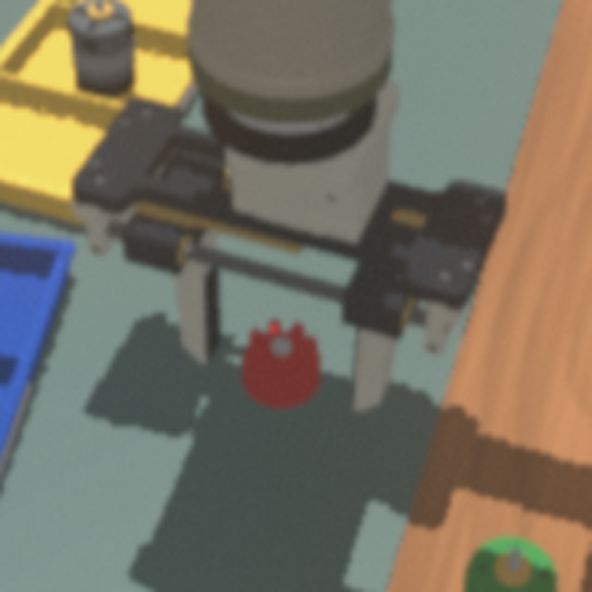

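```bash
python3 -m creep '[[0,0,0.002,0,45],[0,0,0,0,190],[0,0,0,0,190],[0,0,0,0,190],[0,0,0,0,190],[0,0,0,0,190],[0,0,0,0,190],[0,0,0,0,190]]' 18; python3 plan.py 0.618 -0.063 0.021 -4.4; python3 -m creep '[[0,0,-0.01,0,190],[0,0,-0.025,0,190],[0,0,-0.03,0,190],[0,0,-0.03,0,190],[0,0,-0.01,0,190],[0,0,0,0,190],[0,0,0,0,190]]'; python3 plan.py 0.618 -0.063 0.12 -4.4
```

```text
t: 37.17
tool_pos: [0.4387, 0.0548, 0.0155]
orientation: [2.307, 2.133, 0.0]
force: [0.5, -0.1, -0.0]
opening: 0.0394
t37.17 pos [0.4387 0.0548 0.0155] yaw -4.50 tilt 0.00 open 0.0394 F [ 0.5 -0.1 -0. ]
tool shift mm [-103.4  188.    -5.5] twist rad -0.0017
t: 37.75
tool_pos: [0.439, 0.0548, 0.1206]
orientation: [2.306, 2.132, 0.001]
force: [-0.6, 0.2, -1.0]
opening: 0.0398
t37.75 pos [0.439  0.0548 0.1206] yaw -4.50 tilt 0.08 open 0.0398 F [-0.6  0.2 -1. ]
tool shift mm [-103.4  187.7    0.9] twist rad -0.0018
```

```bash
python3 -m creep '[[-0.006,0.010,0,0,190],[-0.013,0.024,0,0,190],[-0.015,0.028,0,0,190],[-0.015,0.028,0,0,190],[-0.015,0.028,0,0,190],[-0.015,0.028,0,0,190],[-0.012,0.022,0,0,190],[-0.008,0.013,0,0,190],[-0.004,0.007,0,0,190],[0,0,0,0,190],[0,0,0,0,190],[0,0,0,0,190]]';python3 -m creep '[[0,0,0,0,190],[0,0,0,0,190]]'; python3 plan.py 0.618 -0.063 0.0185 -4.4
```

```text
t: 38.75
tool_pos: [0.6167, -0.0618, 0.1193]
orientation: [-2.305, -2.132, 0.002]
force: [-0.2, -0.1, 0.0]
opening: 0.0392
t: 38.92
tool_pos: [0.6175, -0.0619, 0.1205]
orientation: [-2.306, -2.133, -0.0]
force: [0.2, -0.7, 0.2]
opening: 0.0394
t38.92 pos [ 0.6175 -0.0619  0.1205] yaw -4.45 tilt 0.00 open 0.0394 F [ 0.2 -0.7  0.2]
tool shift mm [ -1.1   0.6 102. ] twist rad -0.0009
```

```bash
python3 -m creep '[[-0.001,0,0.01,0,190],[0,0,0.02,0,190],[0,0,0.024,0,190],[0,0,0.02,0,190],[0,0,0.012,0,190],[0,0,0.007,0,190],[0,0,0.003,0,190],[0,0,0.002,0,190],[0,0,0,0,190],[0,0,0,0,190],[0,0,0,0,190],[0,0,0,0,190]]'; python3 plan.py 0.618 -0.063 0.0185 -4.4;python3 -m creep '[[0,0,0.0015,0,190],[0,0,0.0005,0,190],[0,0,0.0005,0,190],[0,0,0,0,190],[0,0,0,0,190]]'; python3 plan.py 0.618 -0.063 0.0185 -4.4;python3 - <<'E'
from h import *
im=read_camera("side");cv2.imwrite("pics/s21.png",cv2.resize(im[100:280,200:400],None,fx=3,fy=3,interpolation=cv2.INTER_CUBIC)[:,:,::-1])
E
```

```text
t: 39.92
tool_pos: [0.6186, -0.0637, 0.0235]
orientation: [2.306, 2.132, 0.001]
force: [-0.2, 0.9, -0.0]
opening: 0.0396
t39.92 pos [ 0.6186 -0.0637  0.0235] yaw -4.50 tilt 0.09 open 0.0396 F [-0.2  0.9 -0. ]
tool shift mm [ 0.7 -0.7  5. ] twist rad -0.0017
t: 40.33
tool_pos: [0.6178, -0.0636, 0.0198]
orientation: [-2.307, -2.132, 0.0]
force: [0.3, 0.8, -0.1]
opening: 0.0395
t40.33 pos [ 0.6178 -0.0636  0.0198] yaw -4.50 tilt 0.01 open 0.0395 F [ 0.3  0.8 -0.1]
tool shift mm [0.6 0.1 1.3] twist rad -0.0017
```

View pics/s21.png

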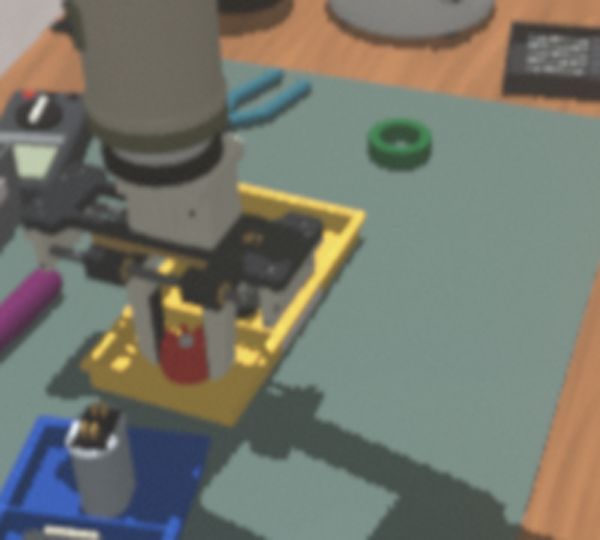

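```bash
python3 -m creep '[[0,0,0.0005,0,190],[0,0,0.0005,0,190],[0,0,0,0,190]]'; python3 -m creep '[[0,0,0.0004,0,190],[0,0,0.0003,0,190],[0,0,0,0,190]]'
```

```text
t: 40.63
tool_pos: [0.6179, -0.0636, 0.0188]
orientation: [-2.307, -2.133, 0.0]
force: [0.2, 0.4, 0.5]
opening: 0.0394
t: 40.88
tool_pos: [0.6179, -0.0636, 0.0185]
orientation: [-2.307, -2.133, 0.0]
force: [-1.3, 0.6, 3.0]
opening: 0.0395
```

Contact. Release, and lift clear.

```bash
python3 -m creep '[[0,0,0,0,150],[0,0,0,0,120],[0,0,0,0,105],[0,0,0,0,105],[0,0,0,0,105],[0,0,-0.01,0,105],[0,0,-0.02,0,105],[0,0,-0.03,0,105],[0,0,-0.04,0,105],[0,0,-0.04,0,105],[0,0,-0.03,0,105],[0,0,0,0,105]]'; python3 -m creep '[[0,-0.02,0,0,60],[0,-0.035,0,0,60],[0,-0.04,0,0,60],[0,-0.04,0,0,60],[0,-0.04,0,0,60],[0,-0.035,0,0,60],[0,-0.02,0,0,60],[0,0,0,0,60],[0,0,0,0,60]]'
python3 - <<'E'
from h import *
im=read_camera("side");cv2.imwrite("pics/s22.png",im[:,:,::-1])
im=read_camera("top");cv2.imwrite("pics/t22.png",im[:,:,::-1])
E
```

```text
t: 41.88
tool_pos: [0.6222, -0.0643, 0.1985]
orientation: [2.299, 2.125, 0.013]
force: [0.5, 0.0, 1.6]
opening: 0.0545
t: 42.63
tool_pos: [0.3886, -0.0456, 0.189]
orientation: [2.306, 2.131, 0.002]
force: [0.2, -0.1, 0.1]
opening: 0.0713
```

View pics/s22.png

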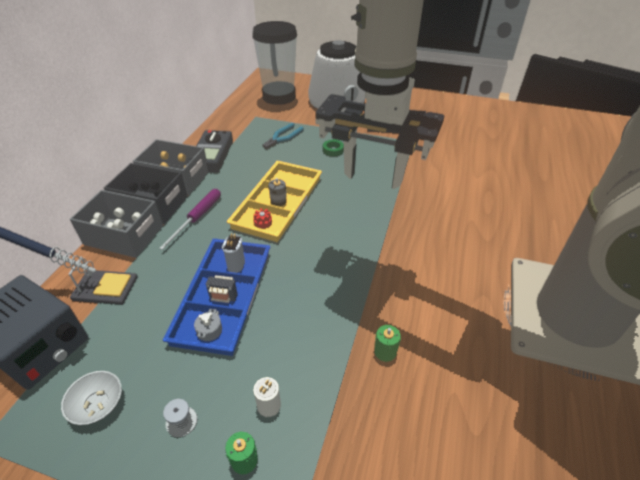

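View pics/t22.png

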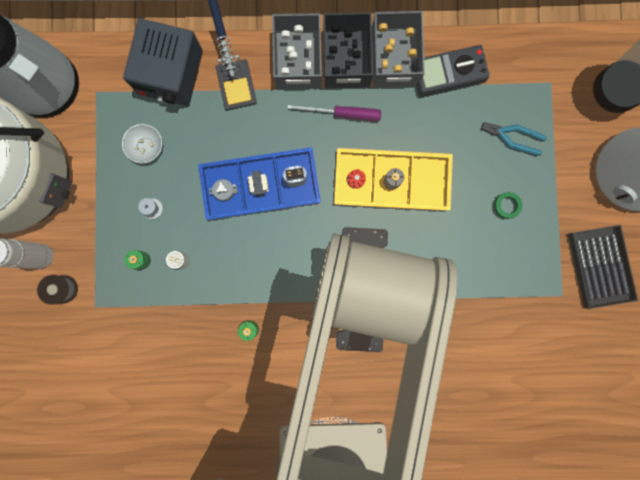

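```bash
python3 -m creep '[[0,0,0,0,60],[0,0,0,0,60],[0,0,0,0,60]]'; python3 -c "
from plant import *
print(close_job())"
```

```text
t: 42.98
tool_pos: [0.389, -0.0456, 0.1881]
orientation: [-2.306, -2.132, 0.001]
force: [1.0, -0.9, 0.3]
opening: 0.0712
the job is handed in; nothing more can be done
None
```

Both kits are made up and the job was handed in at about 43 s of the 115 s allowed. In the order asked, the oval capacitor, transformer and turntable motor went into the blue tray, then the drive motor and coupling into the yellow tray.

- **Placing:** Each part was lowered until the wrist force showed it touching the tray floor, and only then released.
- **Final pictures:** The side and top views show all five parts upright, each in its own compartment. The white capacitor, thermostat, tape roll and both green look-alikes were not touched and appear where they started.
- **Contact and forces:** At hand-in the arm was clear of everything, and the wrist force readings I took stayed under about 12 N. No check failed or disagreed; the hand-in itself gave no verdict.

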